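# Hold back the belt tensioner of a spraying turntable

## Robot

A 7-joint arm with a two-finger parallel gripper is mounted at the origin on the work surface. World frame = base frame: x ahead of the robot, y to its left, z up, the work surface at z = 0. Lengths are in m, angles in degrees, forces in N, time in s.
With the tool pointing down it reaches from about 0.425 to 1.025 m from the base axis. Payload 9.4 kg.
Tool frame: the origin (TCP) lies midway between the tips of the shut fingers; the grasp point (between the pads) lies 19 mm behind it (manip.tcp_to_grasp is the distance from the TCP to the grasp point, in m); z points along the fingers, x is the direction in which the jaws open and shut, and the axes are right-handed (so a half turn about z gives the same grasp; the last joint's range is limited). The gripper opens to 85 mm and grips with 20 to 120 N. Pads are 22 mm wide; open, the fingers measure 114 mm over their backs; the gripper's body (76 mm by 85 mm) begins 54 mm behind the grasp point. The pads swing forward as they close: fully open they stand 13 mm farther back than shut.
Start: joints at [-76.931, 34.337, -0.143, 91.639, 0.103, 54.024, -4.572], TCP at [0.218, 0.692, 0.204] pointing down, gripper open.
Joint ranges: [-147.43, 147.43], [-19.82, 112.94], [-74.19, 73.91], [6.32, 146.72], [-59.91, 239.91], [6.04, 106.73], [-150.56, 150.56]. Speed limits (degrees/s): [127.2, 127.2, 172.46, 172.46, 180, 180, 180].

## Interface

Orientations are given as [roll, pitch, yaw] about the fixed x, y, z axes, in that order (R = Rz(yaw) Ry(pitch) Rx(roll)).
In Python, from rig import readout, camera, camera_params, manip gives the robot as it stands.
- The arm moves only by the tool step_arm, never from a script. Its argument "moves" is a list of rows, each an object of numbers: "tx", "ty", "tz": the shift along the world's x, y, z in mm; "ax", "ay", "az": the turn, a rotation vector about the world's x, y, z in rad; "claw": the closure in counts, from 0 (fully open) to 255 (shut). In form: [{"tx": .., "ty": .., "tz": .., "ax": .., "ay": .., "az": .., "claw": ..}, ...]. A call has 1 to 8 rows; each row is the pose to reach, as a shift and turn from the pose commanded when the call began; what a row does not reach only later rows make up. A row lasts 1/8 s, in which the tool goes at most 62.5 mm and 10.7 degrees, less where a joint would pass 70% of its speed; a pose out of reach is approached as far as the arm can. A call with a gripper value outside its range is refused whole. The fingers move at their own pace and stop on an object; "force" is the grip in N (left out, the last holds). Time passes only in rows, so rows that repeat a pose let the fingers close. It gives the time, the measured TCP pose, the force and the opening at its end, in the units of the state.
- readout.state(): the state, without advancing time (a new reading comes with each control period).
- camera(name): name is "scene" or "top" or "wrist"; returns the picture (420x560x3 uint8, red, green, blue); there is no depth.
- camera_params(name): a dict with "fovy" (degrees; the focal length in pixels is half the picture's height over the tangent of half this angle, whatever the lens; pixels are square), "cx", "cy" (the principal point, pixels), "rvec" (rotation vector, rad) and "tvec" (3), from world to camera coordinates, as OpenCV has them. Camera axes: x right, y down, z forward; pixel columns grow to the right and rows downward; lengths in m; the calibration is good to about 2 mm. A picture is of the moment at which its call begins: read the wrist's pose just before it. camera_params takes no time and is no camera call; for the wrist camera it gives the pose at the moment of the call.
- manip.hand_in(): hands the job in, once; it reports no verdict.
The state is a dict: "t": time; "joint_pos": joint angles; "joint_vel": joint speeds; "tau": joint torques, N m; "tool_pos": TCP position; "tool_rot": TCP orientation; "ft_force": force on the tool from outside, world axes, zero at the start; "ft_torque": the same for the moment, N m; "gripper_width": finger opening in m.
Only numpy, scipy, OpenCV 4.12 (cv2) and the standard library are available. Lean on these libraries where they do the work, as an engineer would, in place of code of your own. Each camera call takes 0.05 s, during which the arm holds its last target.

## Task

Take the square steel setting bar out of the tool block, push its round pin end right down through the eye at the free end of the turntable drive's sprung belt tensioner arm, and with the bar swing the arm back away from the two belt pulleys until its pawl has clicked down behind the catch tooth. The catch is only a back-up, so finish still gripping the bar and holding the arm steady clearly past the click, with the spring's load on the bar and not on the pawl; do not let go, the new belt is about to be slipped on. Leave the other tools and tins as they are.

Things in the scene. Friction and masses are not known exactly. Their poses are not given: they have to be found in the camera images.
- turntable: Drive base fixed to the bench: green steel plate 300 (own x) x 440 (own y) mm, top 25 mm above the bench. On it a 150 mm belt pulley on a spindle (161 mm high), a 64 mm pulley on a gearbox with motor, no belt; pulleys 86 to 112 mm above the bench; tensioner on the robot's side. Origin: centre of its footprint on the bench; own x points away from the robot within 0.3 rad, z up.
- tensioner (a joint): Tensioner arm's angle (rad): 0 = at rest between the pulleys, sprung against a stop; grows as the arm swings back, clockwise from above, its eye coming towards the robot's side of the plate. Takes about 7 N at the eye at rest, 12 N at 0.5. The pawl drops behind the tooth at 0.36 (let go, the arm springs back onto the pawl at about 0.33); end stop at 0.62.
- pivot (a point): On the upright axis of the tensioner arm's pivot, at the top of its hub, about 135 mm above the bench, on the robot's side of the plate. The eye's axis is 165 mm from this axis.
- eye (a point): Eye at the free end of the tensioner arm: upright round boss of 29 mm outside diameter, 22 mm high, with a through hole of 15 mm diameter open above and below. This point: on the hole's axis at the boss's underside, 103 mm above the bench; its top face is 125 mm above the bench. The space below it is free down to the plate.
- pawl (a joint): Angle of the small sprung pawl (rad) beside the arm's hub, opposite the arm: 0 = fully down (before the tooth comes, and again after the click); about 0.15 while it rides over the tooth.
- pawl_nose (a point): Nose of the pawl, 117 mm above the bench, where it meets the catch tooth on the hub's rim.
- stand: Wooden tool block fixed to the bench, 205 x 62 x 55 mm high, three square sockets 15 mm wide, 52 mm deep, in a row along its own x at -70, 0 and +70 mm. Origin: centre of its underside; own x points away from the robot, turned by up to 0.3 rad. The setting bar and two other tools stand in the sockets, in any order.
- bar: Setting bar, plain steel, about 0.27 kg, upright in a socket of the block: square grip 20 x 20 x 70 mm (50 to 120 mm above the origin) over a round pin 12 mm in diameter, 50 mm long, tapering over its last 10 mm to 5 mm. Origin: tip of the pin, 5 mm above the bench at the start; z up the bar; own x and y square to the grip's flats, turned up to 0.25 rad against the block.
- punch: Pin punch, dark steel, round grip of 18 mm diameter, standing in the block up to 111 mm above the bench; to be left alone. Origin: its tip.
- scriber: Scriber with a waisted round wooden handle of 29 mm diameter, standing in the block up to 120 mm above the bench; to be left alone. Origin: its tip.
- wrench: Combination spanner 170 mm long lying on the rear of the drive base's plate, to be left alone.
- tin_a: Small paint tin, 76 mm diameter, 85 mm high, beyond the tool block, to be left alone. Origin: centre of its underside.
- tin_b: Paint tin, 100 mm diameter, 105 mm high, far left, to be left alone. Origin: centre of its underside.
- tape: Ring of 110 mm diameter and 25 mm height lying on the bench at the right near the robot, to be left alone.
- brush: Flat paint brush 200 mm long lying at the left, to be left alone.
- idler: Spare idler pulley, 50 mm diameter, 22 mm high, lying on the bench at the right near the robot, to be left alone.

How it is judged (in metres and radians):
On the way, in this order (a step that is already met when the one before it is completed fails the run):
1. the bar's pin is right through the eye (tip at least 8 mm below the eye's underside, on its axis) while the arm is still at rest and the fingers hold the bar (z of bar in the frame of eye below -0.008 m and horizontal distance between bar and eye below 0.012 m and value of joint tensioner below 0.15 rad and contact force between the fingers and bar above 2 N), for 0.1 s.
2. the arm has been swung back past the click and the pawl is down behind the tooth, the bar still through the eye (value of joint tensioner above 0.37 rad and value of joint pawl below 0.05 rad and z of bar in the frame of eye below -0.008 m and horizontal distance between bar and eye below 0.015 m), for 0.1 s.
At the end, for the whole second after the job is handed in: Gripper holding the bar (over 4 N), its pin right through the eye (tip 8 mm or more below its underside, within 15 mm of its axis) and bearing the spring (over 4 N); arm still (under 0.05 rad/s) beyond 0.39 rad, clear of the pawl, and the pawl down (under 0.05 rad) (value of joint tensioner above 0.39 rad and velocity of joint tensioner between -0.05 and 0.05 rad/s and value of joint pawl below 0.05 rad and contact force between bar and tensioner above 4 N and contact force between the fingers and bar above 4 N and z of bar in the frame of eye below -0.008 m and horizontal distance between bar and eye below 0.015 m); the arm keeps its last pose, push and grip.
It fails at once if another tool, tin or part is moved by more than 30 mm (distance of any of punch, scriber, wrench, tin_a, tin_b, tape, brush, idler from where it was at the start of the episode above 0.03 m).
It also fails if it takes over 51 s, if anything falls off the work surface, if the arm or the gripper's body presses on something with over 40 N, if the wrist force passes 120 N, or if a joint passes its speed limit or range.

## Working session

There is one attempt and no reset: what is moved stays moved. The work goes in short steps, Python scripts to look and compute and a tool call to move; the robot and the scene stay as the last step left them, time stands still between calls to the robot, and variables do not carry over. Pictures are saved under pics/ and viewed, and the job is handed in when it is done.

Besides the shell and the picture viewer there is one more tool, called after "Request:" as name(argument=value, ...) on one line, values as JSON. step_arm: Moves the arm, as the interface text tells. Its arguments: {"type":"object","properties":{"moves":{"type":"array","items":{"type":"object","properties":{"tx":{"type":"number"},"ty":{"type":"number"},"tz":{"type":"number"},"ax":{"type":"number"},"ay":{"type":"number"},"az":{"type":"number"},"claw":{"type":"number"}}}},"force":{"type":"number"}},"required":["moves"]}

```bash
mkdir -p pics; ls; cat > h.py <<'E'
import numpy as np, cv2
from rig import readout, camera, camera_params, manip
def K(p):
    f=210/np.tan(np.radians(p['fovy'])/2); return np.array([[f,0,p['cx']],[0,f,p['cy']],[0,0,1.]])
def ray(p,u,v):
    R=cv2.Rodrigues(np.array(p['rvec'],float))[0]; t=np.array(p['tvec'],float)
    d=R.T@np.linalg.inv(K(p))@np.array([u,v,1.]); return -R.T@t, d/np.linalg.norm(d)
def onz(p,u,v,z):
    c,d=ray(p,u,v); return c+d*(z-c[2])/d[2]
def proj(p,X):
    return cv2.projectPoints(np.array(X,float).reshape(-1,3),np.array(p['rvec'],float),np.array(p['tvec'],float),K(p),None)[0].reshape(-1,2)
def shot(n,f):
    p=camera_params(n); im=camera(n); cv2.imwrite('pics/'+f+'.png',im[...,::-1]); np.save('pics/'+f+'.npy',im); import pickle; pickle.dump(p,open('pics/'+f+'.pkl','wb')); return p,im
def load(f):
    import pickle; return pickle.load(open('pics/'+f+'.pkl','rb')),np.load('pics/'+f+'.npy')
E
python3 - <<'E'
from h import *
for n in ['scene','top','wrist']:
    p,im=shot(n,n+'0'); print(n,p, 'cam',ray(p,280,210))
s=readout.state(); print(s); print(manip.tcp_to_grasp)
E
```

```text
pics
scene {'fovy': 52.064863433435995, 'cx': 284.82940657964195, 'cy': 208.0988660288927, 'rvec': array([ 1.87458029,  1.75878271, -0.65402063]), 'tvec': array([-0.02868169, -0.32424507,  1.62880669])} cam (array([ 1.29213652, -0.02873688,  1.04332456]), array([-0.63692334,  0.01283853, -0.77082023]))
top {'fovy': 46.60598012595952, 'cx': 282.4327791820267, 'cy': 204.55996998431897, 'rvec': array([ 2.14785904, -2.10484383,  0.16907304]), 'tvec': array([0.02060961, 0.55015742, 1.48439843])} cam (array([0.28921565, 0.0102642 , 1.55652999]), array([ 0.15890594,  0.01879165, -0.98711487]))
wrist {'fovy': 62.2068496804008, 'cx': 280.875974697077, 'cy': 208.1410404770709, 'rvec': array([-2.33112153, -1.7113881 , -0.25178446]), 'tvec': array([-0.72442725, -0.0396004 ,  0.380033  ])} cam (array([0.1482018 , 0.71361304, 0.3736051 ]), array([ 0.28088662, -0.09303417, -0.9552211 ]))
{'t': 0.15, 'joint_pos': array([-76.92961174,  34.37707419,  -0.14485495,  91.66913541,
         0.10344447,  54.02639897,  -4.57089102]), 'joint_vel': array([-0.03220116, -0.18862188,  0.05996183, -0.13890844, -0.09277855,
        0.04931091, -0.09261845]), 'tau': array([ 3.18510945e-03, -7.76998830e+01,  1.56692404e+00, -2.58238024e+01,
        1.25225398e-02,  6.85647625e-03,  2.11046668e-06]), 'tool_pos': array([0.21749239, 0.69119632, 0.20368458]), 'tool_rot': array([1.79992381e+02, 7.21029007e-02, 7.25391398e+01]), 'ft_force': array([-0.01791318, -0.20350829, -0.10452539]), 'ft_torque': array([ 0.01962797, -0.03822429, -0.03538062]), 'gripper_width': 0.08533694536320982}
0.0187
```

View pics/scene0.png

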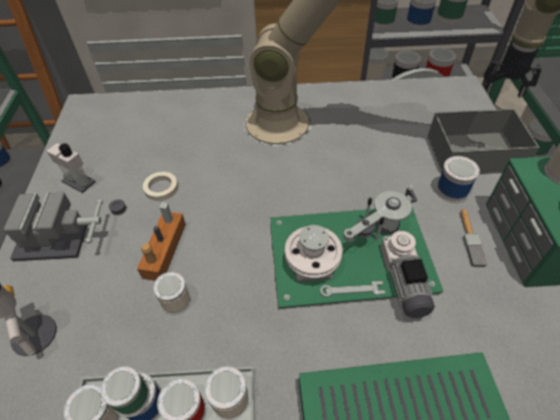

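View pics/top0.png

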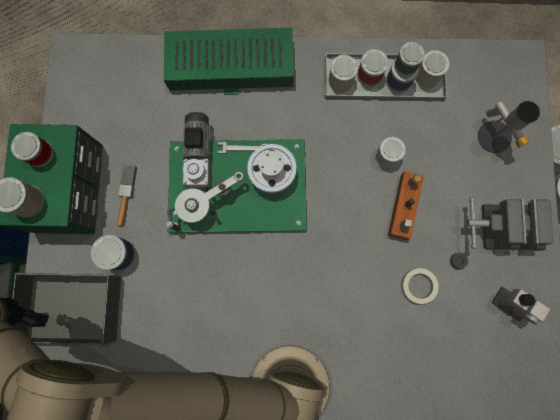

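View pics/wrist0.png

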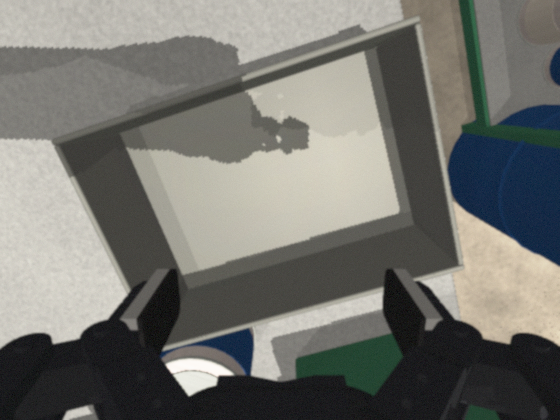

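The top picture shows the block near (407,205), with a light grey tool at (407,224), and the tensioner hub at (193,205) with its eye near (238,178). I'll enlarge both areas.

```bash
python3 - <<'E'
from h import *
p,im=load('top0')
a=cv2.resize(im[160:250,370:440],None,fx=5,fy=5,interpolation=cv2.INTER_CUBIC)
b=cv2.resize(im[150:240,160:250],None,fx=5,fy=5,interpolation=cv2.INTER_CUBIC)
cv2.imwrite('pics/z1.png',np.hstack([a,b])[...,::-1])
p,im=load('scene0')
a=cv2.resize(im[190:290,125:200],None,fx=5,fy=5,interpolation=cv2.INTER_CUBIC)
b=cv2.resize(im[180:280,335:420],None,fx=5,fy=5,interpolation=cv2.INTER_CUBIC)
cv2.imwrite('pics/z2.png',np.hstack([a,b])[...,::-1])
E
```

```text
(no output)
```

View pics/z1.png

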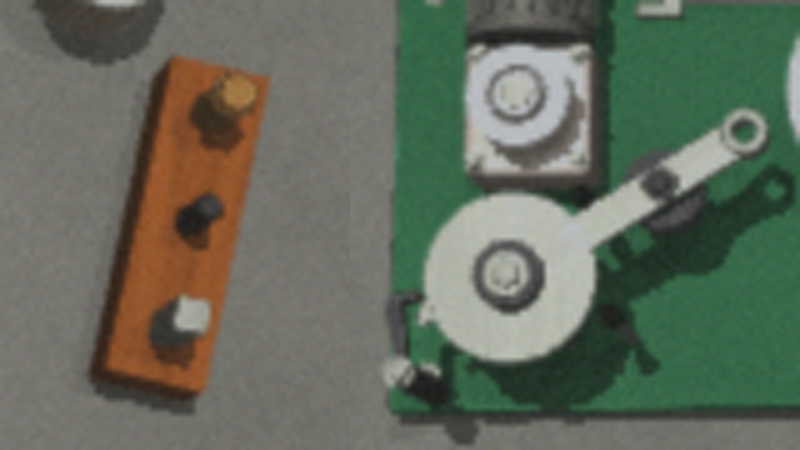

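View pics/z2.png

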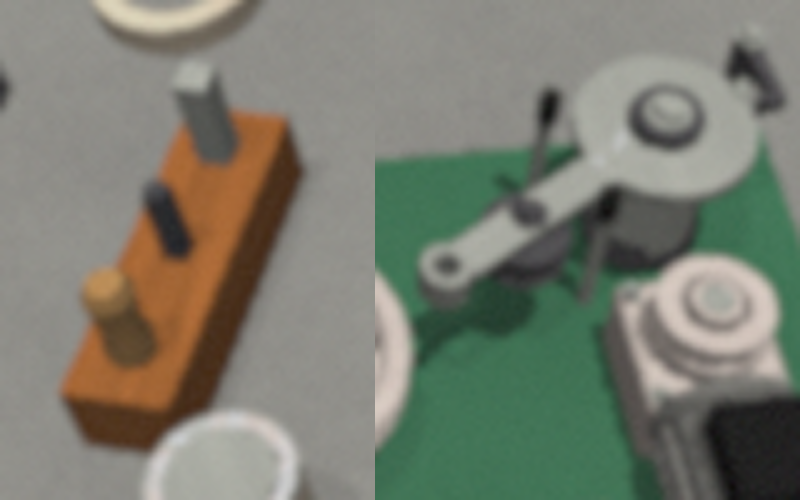

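```bash
cat >> h.py <<'E'
def tri(L):
    A=np.zeros((3,3));b=np.zeros(3)
    for p,u,v in L:
        c,d=ray(p,u,v);M=np.eye(3)-np.outer(d,d);A+=M;b+=M@c
    return np.linalg.solve(A,b)
E
python3 - <<'E'
from h import *
T,_=load('top0');S,_=load('scene0')
for n,t,s,z in [('bar',(407.8,222.6),(163.8,204.6),.125),('eye',(238.2,175.8),(349.2,232.6),.125),('hub',(191.2,204),(393.2,202.2),.135)]:
    print(n,onz(T,*t,z),onz(S,*s,z),tri([(T,*t),(S,*s)]))
# stand axis from orange mask
_,im=load('top0')
h=cv2.cvtColor(im,cv2.COLOR_RGB2HSV);m=((h[...,0]<18)&(h[...,1]>140)&(h[...,2]>60)).astype(np.uint8)
m[:, :370]=0;m[:,440:]=0
c=max(cv2.findContours(m,0,2)[0],key=cv2.contourArea)
r=cv2.minAreaRect(c);bx=cv2.boxPoints(r);print(r);print(np.array([onz(T,*q,.055) for q in bx]))
# bar top white quad
for lo in (150,165,180):
  s=im[215:235,398:418].astype(int).min(2)>lo; s=s.astype(np.uint8);cs=cv2.findContours(s,0,2)[0]
  c=max(cs,key=cv2.contourArea);r=cv2.minAreaRect(c+np.array([398,215]));print(lo,r,onz(T,*r[0],.125))
E
```

```text
bar [ 0.48932064 -0.34065776  0.125     ] [ 0.49028679 -0.33903046  0.125     ] [ 0.48936202 -0.34012947  0.12405046]
eye [0.62158001 0.16576703 0.125     ] [0.62385387 0.16537318 0.125     ] [0.62212252 0.16595143 0.12261987]
hub [0.5309551  0.30104787 0.135     ] [0.53598456 0.30034228 0.135     ] [0.53181497 0.30211442 0.12998961]
((406.4930419921875, 204.71417236328125), (20.738780975341797, 65.01472473144531), 12.171459197998047)
[[ 0.46155242 -0.30069832  0.055     ]
 [ 0.66387905 -0.34709463  0.055     ]
 [ 0.65091058 -0.41045187  0.055     ]
 [ 0.44926584 -0.36275947  0.055     ]]
150 ((407.3235778808594, 222.70591735839844), (3.8805696964263916, 4.6081767082214355), 14.03624439239502) [ 0.48897742 -0.33924793  0.125     ]Traceback (most recent call last):
  File "<stdin>", line 14, in <module>
ValueError: max() iterable argument is empty
```

Request:
step_arm(moves=[{"tx": 55,"ty": 0,"tz": 30,"az": -0.15},{"tx": 90,"ty": -40,"tz": 60,"az": -0.3},{"tx": 130,"ty": -90,"tz": 76,"az": -0.47},{"tx": 170,"ty": -140,"tz": 76,"az": -0.64},{"tx": 210,"ty": -190,"tz": 76,"az": -0.8},{"tx": 250,"ty": -240,"tz": 76,"az": -0.97},{"tx": 285,"ty": -290,"tz": 76,"az": -1.13},{"tx": 320,"ty": -340,"tz": 76,"az": -1.265}])

```text
schema error: expected keys tx, ty, tz, ax, ay, az, claw
```

Request:
step_arm(moves=[{"tx": 30,"ty": -50,"tz": 0},{"tx": 50,"ty": -100,"tz": 0},{"tx": 63,"ty": -141,"tz": 0},{"tx": 63,"ty": -141,"tz": 0},{"tx": 63,"ty": -141,"tz": 0}])

```text
schema error: expected keys tx, ty, tz, ax, ay, az, claw
```

```bash
python3 - <<'E'
from h import *
p,im=shot('wrist','w1');s=readout.state();print(s['t'],s['tool_pos'],s['tool_rot'],s['ft_force'])
print(proj(p,[[.622,.166,.125],[.532,.301,.135]]))
E
```

```text
0.2 [0.21750481 0.69127476 0.20381823] [1.79993560e+02 5.87815361e-02 7.25378992e+01] [-0.74346776  0.62603871  0.47674563]
[[-35.60997583 638.89522436]
 [ 20.17555781 582.28541034]]
```

View pics/w1.png

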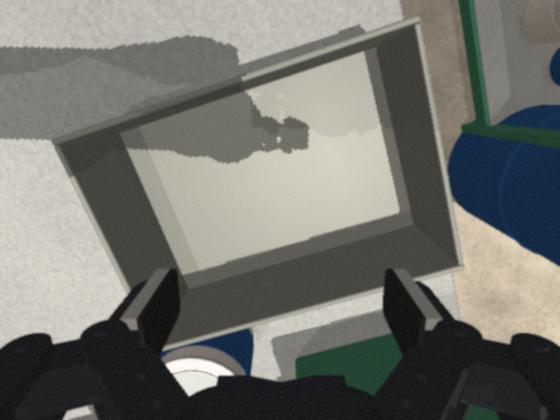

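Both moves were refused because every key is required, so the picture still shows the tray at the start pose. I'll send them again with all keys.

Request:
step_arm(moves=[{"tx": 55,"ty": 0,"tz": 30,"ax": 0,"ay": 0,"az": -0.15,"claw": 0},{"tx": 90,"ty": -40,"tz": 60,"ax": 0,"ay": 0,"az": -0.3,"claw": 0},{"tx": 130,"ty": -90,"tz": 76,"ax": 0,"ay": 0,"az": -0.47,"claw": 0},{"tx": 170,"ty": -140,"tz": 76,"ax": 0,"ay": 0,"az": -0.64,"claw": 0},{"tx": 210,"ty": -190,"tz": 76,"ax": 0,"ay": 0,"az": -0.8,"claw": 0},{"tx": 250,"ty": -240,"tz": 76,"ax": 0,"ay": 0,"az": -0.97,"claw": 0},{"tx": 285,"ty": -290,"tz": 76,"ax": 0,"ay": 0,"az": -1.13,"claw": 0},{"tx": 320,"ty": -340,"tz": 76,"ax": 0,"ay": 0,"az": -1.265,"claw": 0}])

```text
t: 1.2
tool_pos: [0.5356, 0.3541, 0.2804]
tool_rot: [-180.0, -0.0, -0.2]
ft_force: [0.7, 0.5, 0.6]
gripper_width: 0.0852
```

Request:
step_arm(moves=[{"tx": 30,"ty": -50,"tz": 0,"ax": 0,"ay": 0,"az": 0,"claw": 0},{"tx": 50,"ty": -100,"tz": 0,"ax": 0,"ay": 0,"az": 0,"claw": 0},{"tx": 63,"ty": -141,"tz": 0,"ax": 0,"ay": 0,"az": 0,"claw": 0},{"tx": 63,"ty": -141,"tz": 0,"ax": 0,"ay": 0,"az": 0,"claw": 0},{"tx": 63,"ty": -141,"tz": 0,"ax": 0,"ay": 0,"az": 0,"claw": 0}])

```text
t: 1.82
tool_pos: [0.5974, 0.2153, 0.2803]
tool_rot: [-180.0, 0.0, 0.1]
ft_force: [0.2, 1.0, 0.1]
gripper_width: 0.0852
```

```bash
python3 - <<'E'
from h import *
p,im=shot('wrist','w1');s=readout.state();print(s['t'],s['tool_pos'],s['tool_rot'],s['ft_force'])
print(proj(p,[[.622,.166,.125],[.532,.301,.135]]))
E
```

```text
1.875 [0.59723476 0.21607446 0.28016359] [-1.79969106e+02  2.95795578e-02  1.44182970e-01] [-0.09915903  0.33553224  0.17907421]
[[304.19867327 231.6766497 ]
 [203.21923042  88.04466587]]
```

View pics/w1.png

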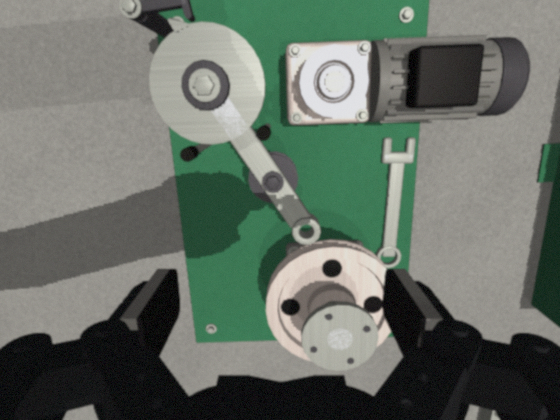

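The wrist picture shows the eye ring at about (307,231), the hub bolt at (206,84) and the big pulley's spindle at (340,335).

```bash
python3 - <<'E'
from h import *
p,im=load('w1')
z=cv2.resize(im[205:257,280:334],None,fx=10,fy=10,interpolation=cv2.INTER_CUBIC)
cv2.imwrite('pics/z3.png',z[...,::-1])
# hole (green through) component
h=cv2.cvtColor(im,cv2.COLOR_RGB2HSV)
g=((h[...,0]>35)&(h[...,0]<90)&(h[...,1]>70)).astype(np.uint8)
n,l,st,ce=cv2.connectedComponentsWithStats(g[205:257,280:334])
for i in range(1,n): print(st[i],ce[i]+[280,205])
w=((h[...,1]<45)&(h[...,2]>110)).astype(np.uint8)
print(onz(p,307,231,.125),onz(p,206,84,.135),onz(p,340,338,.161))
E
```

```text
[ 24   0  30  35 610] [323.50327869 218.54262295]
[  0  10  15  42 343] [284.38483965 236.0845481 ]
[21 20 10  6 49] [305.57142857 227.6122449 ]
[0.62477674 0.16672434 0.125     ] [0.5345834  0.30427231 0.135     ] [0.65682833 0.0685632  0.161     ]
```

View pics/z3.png

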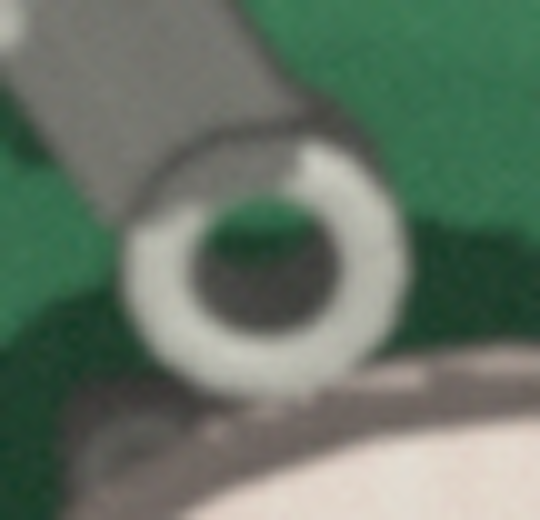

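Request:
step_arm(moves=[{"tx": -10,"ty": -60,"tz": 0,"ax": 0,"ay": 0,"az": -0.03,"claw": 100},{"tx": -25,"ty": -120,"tz": 0,"ax": 0,"ay": 0,"az": -0.06,"claw": 100},{"tx": -40,"ty": -180,"tz": 0,"ax": 0,"ay": 0,"az": -0.09,"claw": 100},{"tx": -55,"ty": -240,"tz": 0,"ax": 0,"ay": 0,"az": -0.12,"claw": 100},{"tx": -70,"ty": -300,"tz": 0,"ax": 0,"ay": 0,"az": -0.16,"claw": 100},{"tx": -85,"ty": -360,"tz": 0,"ax": 0,"ay": 0,"az": -0.2,"claw": 100},{"tx": -100,"ty": -420,"tz": -10,"ax": 0,"ay": 0,"az": -0.23,"claw": 100},{"tx": -108,"ty": -475,"tz": -30,"ax": 0,"ay": 0,"az": -0.23,"claw": 100}])

```text
t: 2.88
tool_pos: [0.4903, -0.2609, 0.2508]
tool_rot: [-180.0, -0.1, -13.0]
ft_force: [0.2, 0.1, -0.0]
gripper_width: 0.052
```

Request:
step_arm(moves=[{"tx": -1,"ty": -25,"tz": 0,"ax": 0,"ay": 0,"az": 0,"claw": 100},{"tx": -1,"ty": -25,"tz": 0,"ax": 0,"ay": 0,"az": 0,"claw": 100},{"tx": -1,"ty": -25,"tz": 0,"ax": 0,"ay": 0,"az": 0,"claw": 100}])

```text
t: 3.25
tool_pos: [0.4895, -0.2835, 0.2502]
tool_rot: [-180.0, 0.0, -13.0]
ft_force: [0.7, 0.1, -0.9]
gripper_width: 0.0522
```

```bash
python3 - <<'E'
from h import *
p,im=shot('wrist','w2');s=readout.state();print(s['t'],s['tool_pos'],s['tool_rot'],s['ft_force'],s['gripper_width'])
print(proj(p,[[.489,-.340,.125]]))
E
```

```text
3.3 [ 0.48947778 -0.28328461  0.25029437] [-1.79954385e+02  1.04466803e-02 -1.29617656e+01] [0.81417156 0.27645472 0.28435799] 0.05192931313203861
[[292.7822107  249.55472304]]
```

View pics/w2.png

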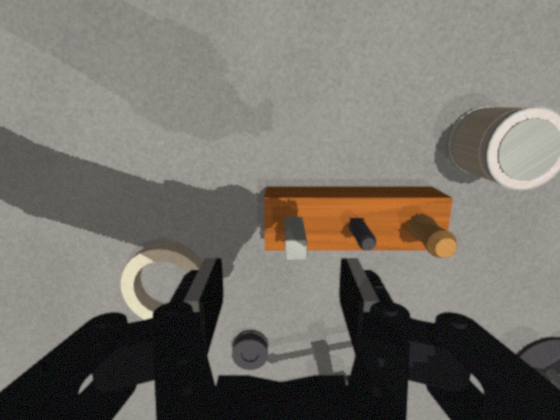

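The picture shows the bar's bright top at about (296,248), the punch at (370,241) and the scriber at (441,243).

```bash
python3 - <<'E'
from h import *
p,im=load('w2')
z=cv2.resize(im[205:270,260:330],None,fx=8,fy=8,interpolation=cv2.INTER_CUBIC)
cv2.imwrite('pics/z4.png',z[...,::-1])
g=im[230:265,280:312].astype(int); 
for th in (140,150,160):
  m=((g.min(2)>th)).astype(np.uint8);c=max(cv2.findContours(m,0,2)[0],key=cv2.contourArea)+np.array([280,230]);r=cv2.minAreaRect(c)
  b=np.array([onz(p,*q,.125)[:2] for q in cv2.boxPoints(r)]);e=np.diff(np.vstack([b,b[:1]]),axis=0)
  print(th,r,onz(p,*r[0],.125),np.linalg.norm(e,axis=1),np.degrees(np.arctan2(e[:,1],e[:,0])))
E
```

```text
140 ((295.5, 252.5), (23.0, 31.0), 90.0) [ 0.49080984 -0.34343909  0.125     ] [0.02829528 0.0230712  0.02889215 0.0230649 ] [ -12.96652354 -101.53524505  167.0352449    76.98229729]
150 ((295.5, 250.0), (18.0, 19.0), 90.0) [ 0.49134167 -0.34099505  0.125     ] [0.01734227 0.01797141 0.01762726 0.0179684 ] [ -12.96652354 -101.82207565  167.03485414   77.26928964]
160 ((295.5, 250.0), (18.0, 19.0), 90.0) [ 0.49134167 -0.34099505  0.125     ] [0.01734227 0.01797141 0.01762726 0.0179684 ] [ -12.96652354 -101.82207565  167.03485414   77.26928964]
```

View pics/z4.png

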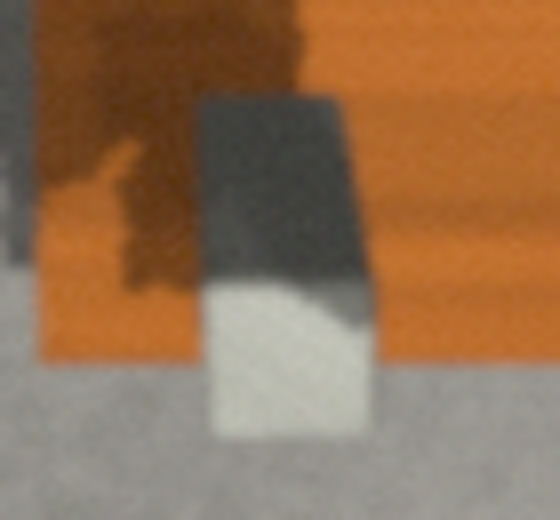

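Request:
step_arm(moves=[{"tx": 1,"ty": -57,"tz": -40,"ax": 0,"ay": 0,"az": 0,"claw": 100},{"tx": 1,"ty": -57,"tz": -80,"ax": 0,"ay": 0,"az": 0,"claw": 100},{"tx": 1,"ty": -57,"tz": -110,"ax": 0,"ay": 0,"az": 0,"claw": 100},{"tx": 1,"ty": -57,"tz": -110,"ax": 0,"ay": 0,"az": 0,"claw": 100}])

```text
t: 3.8
tool_pos: [0.4894, -0.34, 0.1387]
tool_rot: [-179.9, 0.2, -13.0]
ft_force: [0.2, -0.4, 0.9]
gripper_width: 0.0523
```

```bash
python3 - <<'E'
from h import *
p,im=shot('wrist','w3');s=readout.state();print(s['t'],s['tool_pos'],s['tool_rot'],s['ft_force'],s['gripper_width'])
print(proj(p,[[.4905,-.340,.125]]))
E
```

```text
3.85 [ 0.49007034 -0.3408945   0.14025006] [-1.79958736e+02  7.77276177e-02 -1.30159289e+01] [-0.0467198   0.3115004  -0.54937481] 0.051482268059633594
[[280.50877534 238.87965538]]
```

View pics/w3.png

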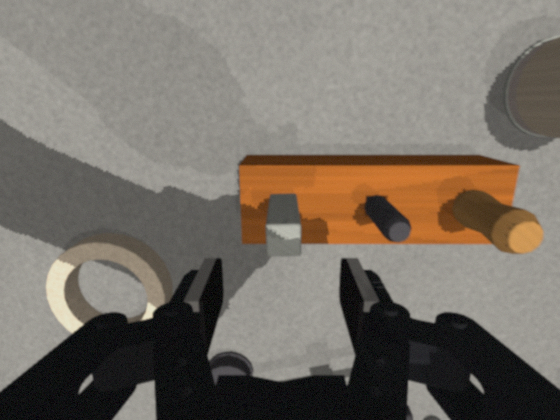

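The bar's top is centred at about (284,239), 3 px (about 1 mm) right of the prediction. The fingers straddle it with the punch well outside, so I go down and grip.

Request:
step_arm(moves=[{"tx": 1,"ty": 0,"tz": -40,"ax": 0,"ay": 0,"az": 0,"claw": 100},{"tx": 1,"ty": 0,"tz": -73,"ax": 0,"ay": 0,"az": 0,"claw": 100},{"tx": 1,"ty": 0,"tz": -73,"ax": 0,"ay": 0,"az": 0,"claw": 100},{"tx": 1,"ty": 0,"tz": -73,"ax": 0,"ay": 0,"az": 0,"claw": 255},{"tx": 1,"ty": 0,"tz": -73,"ax": 0,"ay": 0,"az": 0,"claw": 255},{"tx": 1,"ty": 0,"tz": -73,"ax": 0,"ay": 0,"az": 0,"claw": 255},{"tx": 1,"ty": 0,"tz": -73,"ax": 0,"ay": 0,"az": 0,"claw": 255},{"tx": 1,"ty": 0,"tz": -73,"ax": 0,"ay": 0,"az": 0,"claw": 255}], force=90)

```text
t: 4.85
tool_pos: [0.4919, -0.343, 0.0694]
tool_rot: [180.0, -0.2, -13.1]
ft_force: [0.7, 0.7, 7.9]
gripper_width: 0.0186
```

```bash
python3 - <<'E'
from h import *
p,im=shot('wrist','w4');s=readout.state();print(s['t'],s['tool_pos'],s['tool_rot'],s['ft_force'],s['ft_torque'],s['gripper_width'])
E
```

```text
4.9 [ 0.49192032 -0.34297786  0.06942424] [179.95866459  -0.19609443 -13.12123999] [0.67236864 0.36574906 8.23796624] [ 0.16448636 -0.01337304 -0.00430306] 0.018721784575666874
```

View pics/w4.png

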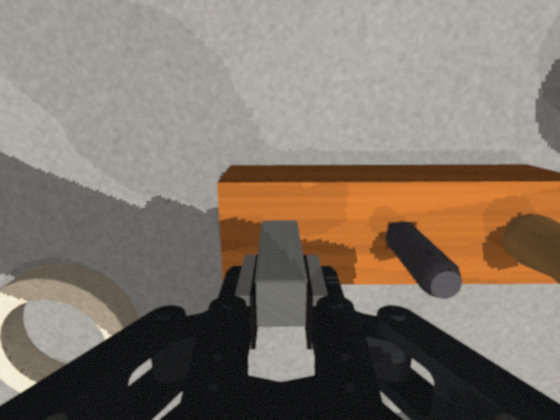

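Request:
step_arm(moves=[{"tx": 0,"ty": 0,"tz": 20,"ax": 0,"ay": 0,"az": 0,"claw": 255},{"tx": 0,"ty": 0,"tz": 50,"ax": 0,"ay": 0,"az": 0,"claw": 255},{"tx": 0,"ty": 0,"tz": 100,"ax": 0,"ay": 0,"az": 0,"claw": 255},{"tx": 0,"ty": 0,"tz": 150,"ax": 0,"ay": 0,"az": 0,"claw": 255},{"tx": 0,"ty": 0,"tz": 185,"ax": 0,"ay": 0,"az": 0,"claw": 255},{"tx": 5,"ty": 45,"tz": 185,"ax": 0,"ay": 0,"az": 0.05,"claw": 255},{"tx": 18,"ty": 95,"tz": 185,"ax": 0,"ay": 0,"az": 0.1,"claw": 255},{"tx": 32,"ty": 145,"tz": 185,"ax": 0,"ay": 0,"az": 0.16,"claw": 255}])

```text
t: 5.9
tool_pos: [0.5225, -0.1959, 0.2533]
tool_rot: [-180.0, -0.1, -3.9]
ft_force: [0.8, -0.4, -3.0]
gripper_width: 0.0183
```

Request:
step_arm(moves=[{"tx": 12,"ty": 50,"tz": 0,"ax": 0,"ay": 0,"az": 0.05,"claw": 255},{"tx": 24,"ty": 100,"tz": 0,"ax": 0,"ay": 0,"az": 0.1,"claw": 255},{"tx": 36,"ty": 150,"tz": 0,"ax": 0,"ay": 0,"az": 0.16,"claw": 255},{"tx": 50,"ty": 200,"tz": 0,"ax": 0,"ay": 0,"az": 0.22,"claw": 255},{"tx": 64,"ty": 250,"tz": 0,"ax": 0,"ay": 0,"az": 0.28,"claw": 255},{"tx": 78,"ty": 300,"tz": 0,"ax": 0,"ay": 0,"az": 0.33,"claw": 255},{"tx": 90,"ty": 340,"tz": 0,"ax": 0,"ay": 0,"az": 0.35,"claw": 255},{"tx": 98,"ty": 362,"tz": 0,"ax": 0,"ay": 0,"az": 0.36,"claw": 255}])

```text
t: 6.9
tool_pos: [0.6205, 0.1672, 0.2526]
tool_rot: [-180.0, -0.0, 16.8]
ft_force: [-0.5, -0.1, -3.0]
gripper_width: 0.0184
```

```bash
python3 - <<'E'
from h import *
s=readout.state();p,im=shot('wrist','w5');shot('scene','s5');shot('top','t5');print(s['t'],s['tool_pos'],s['tool_rot'],s['ft_force'],s['gripper_width'])
print(proj(p,[[.6235,.1662,.125]]))
E
```

```text
6.9 [0.62052191 0.16721977 0.25264878] [-1.79973965e+02 -3.38923432e-03  1.68351643e+01] [-0.52212352 -0.09579881 -3.02452177] 0.01837279264188506
[[282.38034579 191.86301604]]
```

View pics/w5.png

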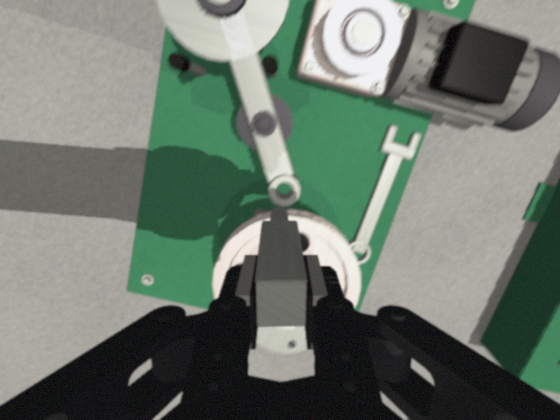

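View pics/s5.png

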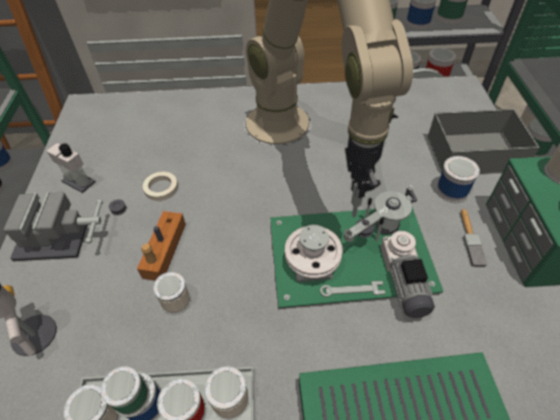

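The wrist picture shows the bar gripped upright with its tip near (280,211) and the eye ring at (284,190). Next I measure both more finely.

```bash
python3 - <<'E'
from h import *
p,im=load('w5')
print(proj(p,[[.6205,.1672,.188],[.6205,.1672,.193]]))
cv2.imwrite('pics/z5.png',cv2.resize(im[165:265,240:325],None,fx=6,fy=6,interpolation=cv2.INTER_CUBIC)[...,::-1])
p,im=load('s5');u=proj(p,[[.6205,.1672,.188],[.6235,.1662,.125]]);print(u)
cv2.imwrite('pics/z6.png',cv2.resize(im[150:250,320:420],None,fx=6,fy=6,interpolation=cv2.INTER_CUBIC)[...,::-1])
E
```

```text
[[279.06771675 211.28697357]
 [279.02927456 213.44741063]]
[[352.15798292 216.70403082]
 [349.49017108 232.47507543]]
```

View pics/z5.png

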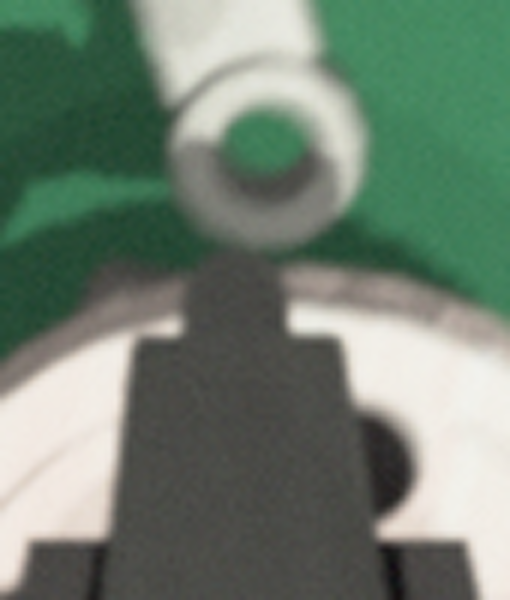

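View pics/z6.png

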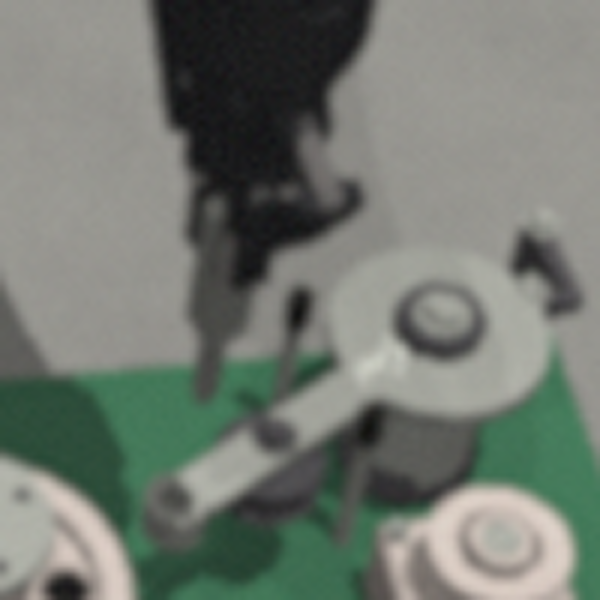

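```bash
python3 - <<'E'
from h import *
p,im=load('w5'); print(onz(p,284.25,190.1,.125), onz(p,279,211.2,.188))
s,_=load('s5'); print(onz(s,353.6,216.5,.188), onz(s,349,232.7,.125))
E
```

```text
[0.6246094  0.16820677 0.125     ] [0.62043563 0.1672478  0.188     ]
[0.62010126 0.17094596 0.188     ] [0.62414297 0.16479653 0.125     ]
```

Request:
step_arm(moves=[{"tx": 3.5,"ty": 0,"tz": -25,"ax": 0,"ay": 0,"az": 0,"claw": 255},{"tx": 3.5,"ty": 0,"tz": -50,"ax": 0,"ay": 0,"az": 0,"claw": 255},{"tx": 3.5,"ty": 0,"tz": -50,"ax": 0,"ay": 0,"az": 0,"claw": 255},{"tx": 3.5,"ty": 0,"tz": -50,"ax": 0,"ay": 0,"az": 0,"claw": 255}])

```text
t: 7.55
tool_pos: [0.6246, 0.1635, 0.2035]
tool_rot: [180.0, -0.0, 16.6]
ft_force: [-0.3, 0.4, -2.7]
gripper_width: 0.0186
```

```bash
python3 - <<'E'
from h import *
s=readout.state();p,im=shot('wrist','w6');q,im2=shot('scene','s6');print(s['t'],s['tool_pos'],s['tool_rot'],s['ft_force'],s['gripper_width'])
t=s['tool_pos']; P=[[t[0],t[1],t[2]-.0644],[t[0],t[1],t[2]-.0144],[t[0],t[1],t[2]+.055],[.624,.167,.125]]
print(proj(p,P)-[240,165]);print(proj(q,P)-[320,180])
a=cv2.resize(im[165:265,240:325],None,fx=6,fy=6,interpolation=cv2.INTER_CUBIC)
b=cv2.resize(im2[180:280,320:368],None,fx=6,fy=6,interpolation=cv2.INTER_CUBIC)
cv2.imwrite('pics/z7.png',np.hstack([a,b])[...,::-1])
E
```

```text
7.55 [0.62463969 0.16351661 0.20346905] [ 1.79972415e+02 -4.87894205e-02  1.65820355e+01] [-0.33538698  0.38685135 -2.72842847] 0.0185733070364731
[[ 39.02747668  46.22990724]
 [ 38.62085792  72.62836436]
 [ 37.56633868 141.08974452]
 [ 39.62225079  36.00680004]]
[[29.07034962 49.6790087 ]
 [31.01265881 37.79558886]
 [33.94759662 19.83907697]
 [29.81994433 52.60974769]]
```

View pics/z7.png

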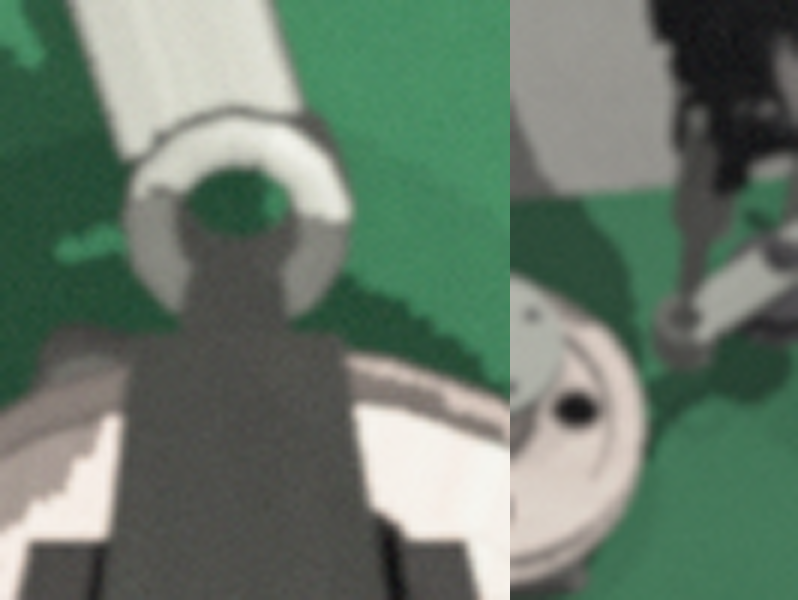

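The tip now shows over the near half of the ring. The ring is centred at about (279,201), which agrees with eye (0.624, 0.1665), so I shift +3 mm in y and lower.

Request:
step_arm(moves=[{"tx": -0.5,"ty": 3,"tz": 0,"ax": 0,"ay": 0,"az": 0,"claw": 255},{"tx": -0.5,"ty": 3,"tz": 0,"ax": 0,"ay": 0,"az": 0,"claw": 255},{"tx": -0.5,"ty": 3,"tz": -8,"ax": 0,"ay": 0,"az": 0,"claw": 255},{"tx": -0.5,"ty": 3,"tz": -16,"ax": 0,"ay": 0,"az": 0,"claw": 255},{"tx": -0.5,"ty": 3,"tz": -24,"ax": 0,"ay": 0,"az": 0,"claw": 255},{"tx": -0.5,"ty": 3,"tz": -24,"ax": 0,"ay": 0,"az": 0,"claw": 255}])

```text
t: 8.4
tool_pos: [0.6236, 0.1668, 0.1774]
tool_rot: [179.9, 0.1, 16.6]
ft_force: [1.0, -1.9, -4.1]
gripper_width: 0.0187
```

```bash
python3 - <<'E'
from h import *
s=readout.state();p,im=shot('wrist','w7');q,im2=shot('scene','s7');print(s['t'],s['tool_pos'],s['tool_rot'],s['ft_force'],s['ft_torque'],s['gripper_width'])
a=cv2.resize(im[150:250,240:325],None,fx=6,fy=6,interpolation=cv2.INTER_CUBIC)
b=cv2.resize(im2[180:280,320:368],None,fx=6,fy=6,interpolation=cv2.INTER_CUBIC)
cv2.imwrite('pics/z8.png',np.hstack([a,b])[...,::-1])
E
```

```text
8.4 [0.6236434  0.16682654 0.17736692] [1.79937734e+02 6.54031621e-02 1.66400591e+01] [ 1.03352861 -1.90023325 -4.13303925] [-0.5584278  -0.30007093  0.01285624] 0.018673373297399046
```

View pics/z8.png

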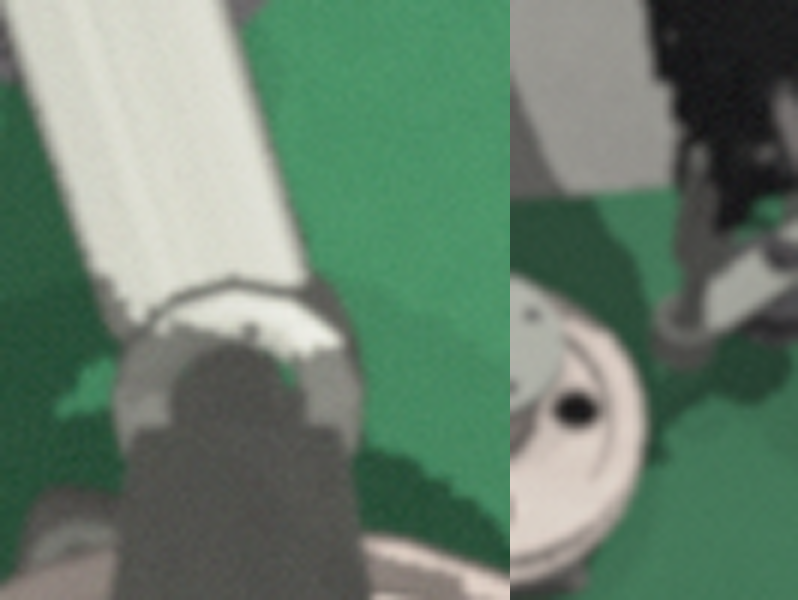

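The pin has entered the hole with light side force. I ease it +0.7/-1 mm and continue down.

Request:
step_arm(moves=[{"tx": 0.7,"ty": -1,"tz": -6,"ax": 0,"ay": 0,"az": 0,"claw": 255},{"tx": 0.7,"ty": -1,"tz": -14,"ax": 0,"ay": 0,"az": 0,"claw": 255},{"tx": 0.7,"ty": -1,"tz": -22,"ax": 0,"ay": 0,"az": 0,"claw": 255},{"tx": 0.7,"ty": -1,"tz": -30,"ax": 0,"ay": 0,"az": 0,"claw": 255},{"tx": 0.7,"ty": -1,"tz": -30,"ax": 0,"ay": 0,"az": 0,"claw": 255},{"tx": 0.7,"ty": -1,"tz": -30,"ax": 0,"ay": 0,"az": 0,"claw": 255}])

```text
t: 9.25
tool_pos: [0.6242, 0.1666, 0.1482]
tool_rot: [180.0, 0.0, 16.7]
ft_force: [-1.2, -1.4, -3.6]
gripper_width: 0.0186
```

```bash
python3 - <<'E'
from h import *
s=readout.state();p,im=shot('wrist','w8');q,im2=shot('scene','s8');print(s['t'],s['tool_pos'],s['tool_rot'],s['ft_force'],s['ft_torque'],s['gripper_width'])
a=cv2.resize(im[150:250,240:325],None,fx=6,fy=6,interpolation=cv2.INTER_CUBIC)
b=cv2.resize(im2[180:280,320:368],None,fx=6,fy=6,interpolation=cv2.INTER_CUBIC)
cv2.imwrite('pics/z9.png',np.hstack([a,b])[...,::-1])
E
```

```text
9.25 [0.62419451 0.16664734 0.14821833] [1.79996061e+02 3.41752141e-02 1.66720710e+01] [-1.16431939 -1.37364331 -3.57948095] [-0.44438474  0.10516599  0.0310046 ] 0.01855514705688758
```

View pics/z9.png

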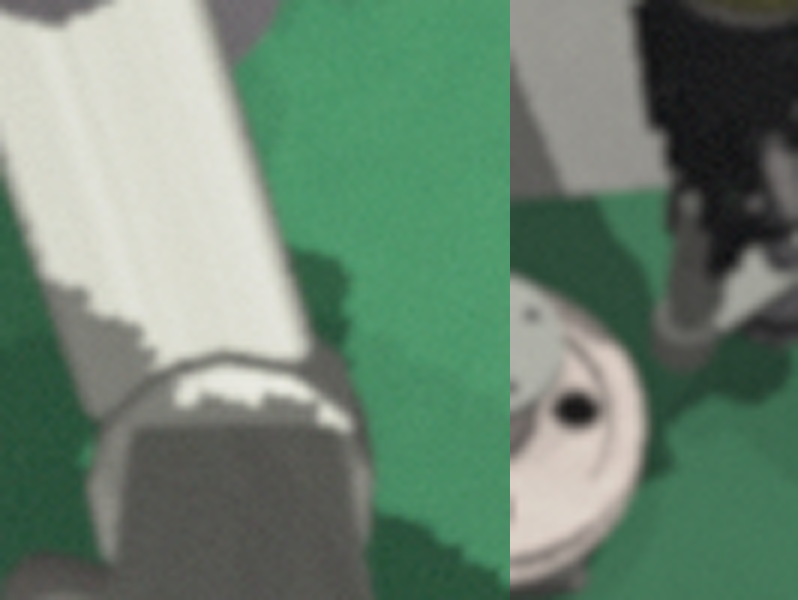

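The pin is about 19 mm below the eye's underside, arm still at rest. Now I swing along the arc in small steps.

Request:
step_arm(moves=[{"tx": -7,"ty": -4.3,"tz": 0,"ax": 0,"ay": 0,"az": 0,"claw": 255},{"tx": -14,"ty": -8.4,"tz": 0,"ax": 0,"ay": 0,"az": 0,"claw": 255},{"tx": -21.3,"ty": -12,"tz": 0,"ax": 0,"ay": 0,"az": 0,"claw": 255},{"tx": -28.8,"ty": -15.4,"tz": 0,"ax": 0,"ay": 0,"az": 0,"claw": 255},{"tx": -28.8,"ty": -15.4,"tz": 0,"ax": 0,"ay": 0,"az": 0,"claw": 255}])

```text
t: 9.98
tool_pos: [0.5994, 0.1522, 0.15]
tool_rot: [180.0, -0.5, 16.7]
ft_force: [8.9, 1.3, -5.0]
gripper_width: 0.0185
```

```bash
python3 - <<'E'
from h import *
s=readout.state();p,im=shot('wrist','w9');q,im2=shot('top','t9');print(s['t'],s['tool_pos'],s['tool_rot'],s['ft_force'],s['ft_torque'],s['gripper_width'])
b=cv2.resize(im2[150:240,160:250],None,fx=4.667,fy=4.667)
cv2.imwrite('pics/z10.png',np.hstack([im[:, :400],b])[...,::-1])
E
```

```text
9.975 [0.599408   0.15223613 0.15004424] [179.97534712  -0.5338216   16.66302219] [ 8.93587473  1.2523485  -5.04752053] [ 0.18959104 -2.57148875 -0.06459689] 0.018492214947967874
```

View pics/z10.png

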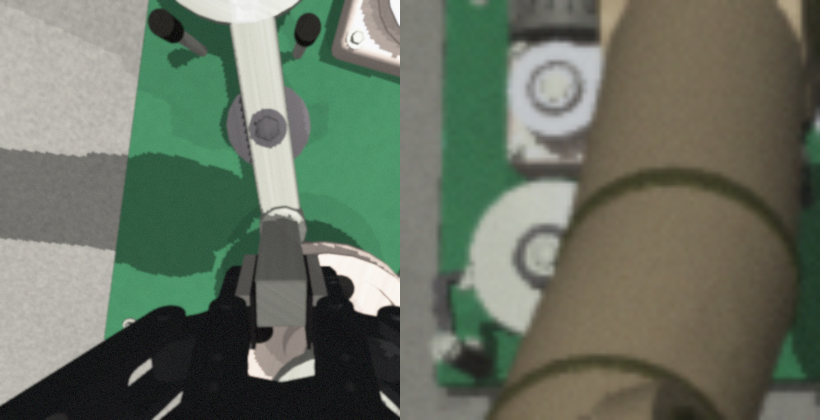

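The arm follows, with its eye still on the pin and a spring load of about 9 N. I continue past the click.

Request:
step_arm(moves=[{"tx": -7.7,"ty": -2.8,"tz": -2,"ax": 0,"ay": 0,"az": 0,"claw": 255},{"tx": -15.5,"ty": -5.4,"tz": -2,"ax": 0,"ay": 0,"az": 0,"claw": 255},{"tx": -23.4,"ty": -7.5,"tz": -2,"ax": 0,"ay": 0,"az": 0,"claw": 255},{"tx": -31.4,"ty": -9.3,"tz": -2,"ax": 0,"ay": 0,"az": 0,"claw": 255},{"tx": -39.4,"ty": -10.6,"tz": -2,"ax": 0,"ay": 0,"az": 0,"claw": 255},{"tx": -47.5,"ty": -11.6,"tz": -2,"ax": 0,"ay": 0,"az": 0,"claw": 255},{"tx": -47.5,"ty": -11.6,"tz": -2,"ax": 0,"ay": 0,"az": 0,"claw": 255},{"tx": -47.5,"ty": -11.6,"tz": -2,"ax": 0,"ay": 0,"az": 0,"claw": 255}])

```text
t: 11.08
tool_pos: [0.554, 0.1397, 0.1486]
tool_rot: [179.9, -0.7, 16.6]
ft_force: [12.3, -3.3, -2.7]
gripper_width: 0.0189
```

```bash
python3 - <<'E'
from h import *
s=readout.state();p,im=shot('wrist','w10');q,im2=shot('scene','s10');print(s['t'],s['tool_pos'],s['tool_rot'],s['ft_force'],s['ft_torque'],s['gripper_width'])
b=cv2.resize(im2[170:290,270:450],None,fx=3.5,fy=3.5)
cv2.imwrite('pics/z11.png',b[...,::-1])
r=s['tool_pos'][:2]-[.533,.3025];print(np.linalg.norm(r),np.arctan2(-.136,.091)-np.arctan2(r[1],r[0]))
E
```

```text
11.075 [0.55398473 0.13974115 0.14863799] [179.88417685  -0.70755378  16.61924808] [12.25256805 -3.2883909  -2.71069897] [-0.7449439  -3.24513502 -0.07740383] 0.018854022030846056
0.16410607247287912 0.4614734763515359
```

View pics/w10.png

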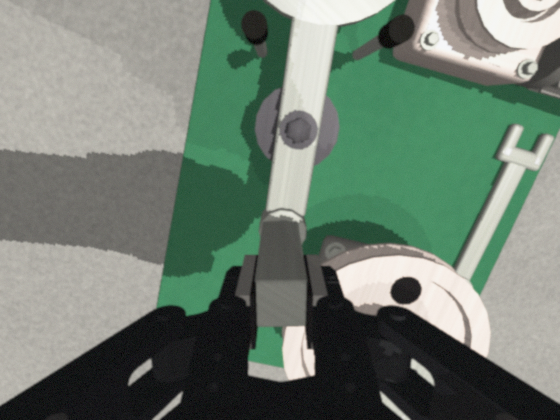

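View pics/z11.png

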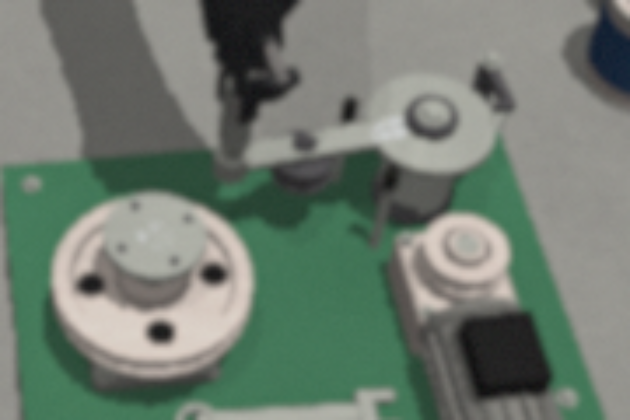

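```bash
python3 - <<'E'
from h import *
a,_=load('w1');b,_=load('w10');c=np.array([.533,.3025])
for z in (.115,.12,.125,.13):
  r0=onz(a,273,181.5,z)[:2]-c;r1=onz(b,299,129.5,z)[:2]-c
  print(z,np.linalg.norm(r0),np.linalg.norm(r1),np.arctan2(r0[1],r0[0])-np.arctan2(r1[1],r1[0]))
# arm edges in w10 at z~.12: left/right edges at two rows
for (l1,l2) in [(((293,20),(266,205)),((338,28),(306,205)))]:
  for e in (l1,l2):
    P=[onz(b,*q,.121)[:2] for q in e];d=P[1]-P[0];print(np.degrees(np.arctan2(d[1],d[0])))
for e in (((217,112),(292,222)),((243,100),(309,207))):
    P=[onz(a,*q,.121)[:2] for q in e];d=P[1]-P[0];print('rest',np.degrees(np.arctan2(d[1],d[0])))
E
```

```text
0.115 0.10506491151837126 0.10428208392838341 0.43218245805353117
0.12 0.1042047852751395 0.10395232609804758 0.442501737401537
0.125 0.1033495853350491 0.10362384978569891 0.45295643283552955
0.13 0.10249943500541438 0.10329666721675583 0.46354882689428145
-82.04077592836855
-82.03733927234273
rest -56.73986027922824
rest -58.355963473519196
```

The angle checks give 0.43 to 0.46. I push 6 mm further for margin, then let it settle.

Request:
step_arm(moves=[{"tx": -3,"ty": -0.2,"tz": 0,"ax": 0,"ay": 0,"az": 0,"claw": 255},{"tx": -6,"ty": -0.4,"tz": 0,"ax": 0,"ay": 0,"az": 0,"claw": 255},{"tx": -6,"ty": -0.4,"tz": 0,"ax": 0,"ay": 0,"az": 0,"claw": 255},{"tx": -6,"ty": -0.4,"tz": 0,"ax": 0,"ay": 0,"az": 0,"claw": 255},{"tx": -6,"ty": -0.4,"tz": 0,"ax": 0,"ay": 0,"az": 0,"claw": 255},{"tx": -6,"ty": -0.4,"tz": 0,"ax": 0,"ay": 0,"az": 0,"claw": 255},{"tx": -6,"ty": -0.4,"tz": 0,"ax": 0,"ay": 0,"az": 0,"claw": 255}])

```text
t: 12.05
tool_pos: [0.5483, 0.1392, 0.1487]
tool_rot: [179.9, -0.7, 16.6]
ft_force: [12.2, -3.1, -2.2]
gripper_width: 0.0187
```

```bash
python3 - <<'E'
from h import *
s=readout.state();p,im=shot('wrist','w11');q,im2=shot('scene','s11');_,im3=shot('top','t11');print(s['t'],s['tool_pos'],s['tool_rot'],s['ft_force'],s['gripper_width'])
_,i0=load('scene0');_,i3=load('top0')
f=lambda i,a,b,c,d:cv2.resize(i[a:b,c:d],(300,270),interpolation=cv2.INTER_CUBIC)
cv2.imwrite('pics/z12.png',np.vstack([np.hstack([f(i0,180,216,380,420),f(im2,180,216,380,420)]),np.hstack([f(i3,195,240,160,210),f(im3,195,240,160,210)])])[...,::-1])
r=s['tool_pos'][:2]-[.533,.3025];print(np.linalg.norm(r),np.arctan2(-.136,.091)-np.arctan2(r[1],r[0]))
E
```

```text
12.05 [0.54827254 0.13919653 0.14866531] [179.87455965  -0.72753869  16.60498785] [12.20071717 -3.09840693 -2.18671156] 0.01869504076904023
0.16401607856613334 0.4964462979567489
```

View pics/z12.png

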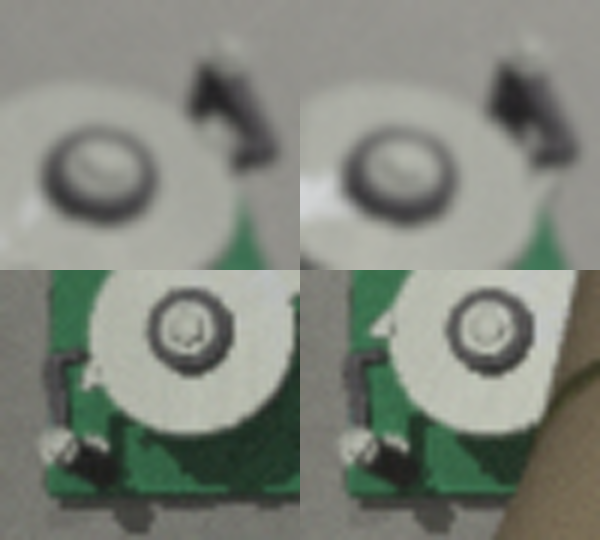

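View pics/w11.png

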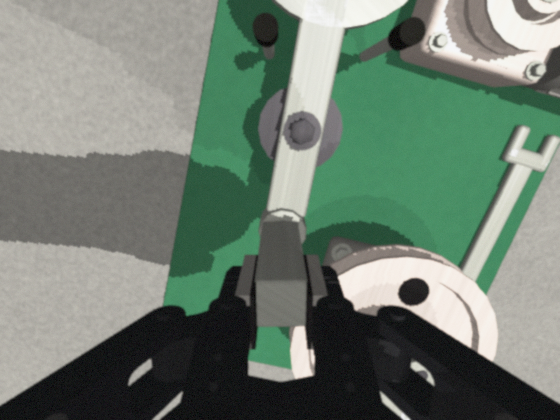

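The top picture shows the catch tooth past the pawl nose with a clear gap, and the pawl in the same place as at the start, so it is down. The bar carries about 12.5 N, the arm is near 0.47 to 0.50 rad and steady. Handing in.

```bash
python3 - <<'E'
from rig import manip
print(manip.hand_in())
E
```

```text
the job is handed in; nothing more can be done
None
```

I took the setting bar from the tool block and pushed its pin down through the eye with the arm at rest. I then swung the arm past the click and handed in at about t = 12.2 s, still gripping the bar; no verdict was reported.

**Last checks:**
- **Pin depth:** the tip is about 19 mm below the eye's underside. This is worked out from the hand height, assuming the bar did not slip in the grip.
- **Arm angle:** about 0.50 rad from the final hand position. Before the last 6 mm push, worth about 0.035 rad, the hand gave 0.46. Pictures of the arm then gave 0.43 to 0.46. Even the lowest combination is past 0.39 and short of the 0.62 stop.
- **Load:** the wrist reads about 12.5 N, which matches the spring. It was unchanged over the last second, so the arm was still.
- **Pawl:** the top camera shows the tooth past the pawl nose with a clear gap. The pawl looks the same as at the start, so I judge it down; its angle was not measured directly.
- **Grip:** set to 90 N, with the opening steady at 18.7 mm. The grip is nominally 20 mm, and that reading held from the first grasp.

**Disagreements and errors:**
- The cameras differed by 2 to 4 mm on the eye and tip positions; I went by the wrist view.
- My first two move calls were refused for missing keys and moved nothing.
- I saw no other tool or tin disturbed, but I did not measure their positions again at the end.

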